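Uncap a gas port of unknown thread hand

TASK

On the gas block, lift the dust cover off the port it hides and stand it, rim down, on the worktop beside the block. Then take off the knurled quick-thread cap underneath: nobody knows whether this port is left- or right-handed, so try it one way and then the other to find which way it comes loose. Finish while still holding the cap upright and still in the gripper, lifted at least 5 cm above its port; leave the other port's cap and the small parts around the block where they are.

Things in the scene. Friction and masses are not known exactly. Their poses are not given: they have to be found in the camera images.
- gas_block: Dark steel gas block fixed on the worktop, 90 x 210 x 25 mm (x, y, z). Origin: centre of its underside, at worktop height; x to the back (two brass hose stubs stick out 25 mm there), y along the two ports. Ports on its top face at y = +55 mm (under the dust cover) and -55 mm. The brass neck under each cap is 21 mm high, 39 mm wide, 3 mm loose in it all round.
- covered_port (a point): Centre of the seat of the covered port, on the block's top face, z up along the port's axis. Its thread is right-hand (loosens counterclockwise seen from above) or left-hand (clockwise): this differs from start to start and cannot be seen.
- dust_cover: Loose grey inverted cup with a knob, 120 g, standing over the cap on the block at the start. Outside diameter 72 mm, cup 40 mm high, inside 66 mm wide, 36 mm deep. Knob on top: 24 mm diameter, 24 mm high (top 64 mm above the rim; only 18 mm wide in its lowest 4 mm). Origin: centre of the rim (underside), z up.
- cap: Round knurled steel cap under the cover, 52 mm diameter, 30 mm high, 80 g, standing on the block. Origin: centre of underside, z up. Two inner lugs hold it on the neck. It turns without rising: the tightening way it hits a stop within 0.3 rad; the loosening way it turns freely to a stop at 1.8 rad and lifts straight off 1.05 to 1.65 rad from the start (aim for 1.35). Locked, it lifts 1.5 mm.
- other_cap: The same knurled cap on the other, uncovered port (52 mm diameter, 30 mm high); to be left alone. Origin: centre of its underside.
- collet_nut: Loose black collet nut, ring 38 mm diameter, 18 mm high, on the worktop in front of the block; to be left alone. Origin: centre of its underside.
- v_block: Loose steel V-block, 28 x 36 x 30 mm, on the worktop at the block's -y end; to be left alone. Origin: centre of its underside.
- chrome_sleeve: Loose chrome sleeve standing on end, 19 mm diameter, 30 mm high, on the worktop behind the block; to be left alone. Origin: centre of its underside.
Things that resemble listed ones, but are neither listed nor needed, are in the scene too. What is shaped like the dust_cover but pink is not meant.

How it is judged (in metres and radians):
On the way, in this order (a step that is already met when the one before it is completed fails the run):
1. the dust cover stands rim down on the worktop, released, with the cap still on its port (height (world z) of dust_cover below 0.006 m and angle between dust_cover's own z axis and vertical below 0.1 rad and linear speed of dust_cover below 0.02 m/s and contact force between dust_cover and the fingers below 0.1 N and z of cap in the frame of covered_port below 0.006 m and horizontal distance between cap and covered_port below 0.006 m), for 0.2 s.
2. the cap is unscrewed and lifted off in the gripper (z of cap in the frame of gas_block above 0.065 m and contact force between cap and the fingers above 1 N), for 0.2 s.
At the end, for the whole second after the job is handed in: Cap gripped (over 1 N), still, tilt < 0.25 rad, its underside over 40 mm above the block, touching neither block nor cover; dust cover rim down on the worktop (within 6 mm, tilt < 0.1 rad), released, at rest; other cap moved < 10 mm, small parts < 30 mm (all of step 2 and height (world z) of dust_cover below 0.006 m and angle between dust_cover's own z axis and vertical below 0.1 rad and linear speed of each of dust_cover, cap below 0.02 m/s and contact force between dust_cover and the fingers below 0.1 N and angle between cap's own z axis and vertical below 0.25 rad and contact force between cap and gas_block below 0.1 N and contact force between cap and dust_cover below 0.1 N and distance of other_cap from where it was at the start of the episode below 0.01 m and z of other_cap in the frame of gas_block below 0.03 m and distance of each of collet_nut, v_block, chrome_sleeve from where it was at the start of the episode below 0.03 m); the arm keeps its last pose, push and grip.
It fails at once if the other port's cap is disturbed (more than 10 mm) (distance of other_cap from where it was at the start of the episode above 0.01 m).
It fails at once if a small part near the block is pushed away (more than 30 mm) (distance of any of collet_nut, v_block, chrome_sleeve from where it was at the start of the episode above 0.03 m).
It also fails if it takes over 64 s, if anything falls off the work surface, if the arm or the gripper's body presses on something with over 40 N, if the wrist force passes 120 N, or if a joint passes its speed limit or range.

ROBOT

A 7-joint arm with a two-finger parallel gripper is mounted at the origin on a cart in front of the work surface, level with it; the furniture and walls round the work are solid. World frame = base frame: x ahead of the robot, y to its left, z up, the work surface at z = 0. Lengths are in mm, angles in rad, forces in N, time in s.
With the tool pointing down it reaches from about 425 to 875 mm from the base axis. Payload 9.9 kg.
Tool frame: the origin (TCP) lies on the centre line of the jaws, within the pads' length; the fingertips stand 8 mm ahead of it and the grasp point (between the pads) lies 11 mm behind it; z points along the fingers, y is the line along which they close (so a half turn about z gives the same grasp; the last joint's range is limited). The gripper opens to 85 mm and grips with 20 to 120 N. Pads are 22 mm wide; open, the fingers measure 114 mm over their backs; the gripper's body (76 mm by 85 mm) begins 54 mm behind the grasp point. The pads swing forward as they close: fully open they stand 13 mm farther back than shut.
Start: joints at [-1.186, 0.576, 0.025, 1.437, -0.015, 1.129, -0.057], TCP at [304.97, 602.182, 239.289] pointing down, gripper open.
Joint ranges: [-2.76, 2.76], [-0.34, 2.15], [-1.52, 1.57], [0.19, 2.46], [-1.09, 4.23], [0.17, 1.99], [-2.82, 2.82]. Speed limits (rad/s): [2.22, 2.22, 3.01, 3.01, 3.14, 3.14, 3.14].

INTERFACE

Orientations are given as a 3x3 rotation matrix whose columns are the frame's x, y, z axes.
In Python, from cell import robot, eyes, job, boxes_of gives the robot as it stands.
- The arm moves only by the shell command python3 -m handwheel 'ROWS' [OPENING] [FORCE]. ROWS is JSON, a list of rows, each an object of numbers: "tx", "ty", "tz": the shift along the tool's x, y, z scaled (see below); "spin": the turn about the tool's z scaled (see below). A call has 1 to 10 rows; each row shifts and turns the commanded pose from where the row before left it, along the tool's axes as they then stand; what a row does not reach is not made up. The controller multiplies each number of a shift by 0.1 m and each number of a turn by pi rad. A row lasts 1/12 s, in which the tool goes at most 41.7 mm and 7.16 degrees, less where a joint would pass 70% of its speed; a pose out of reach is approached as far as the arm can. A call with a number of a shift or a turn outside -1 to 1 is refused whole. A call with a gripper value outside its range is refused whole. OPENING is the opening, from 0 (shut) to 1 (fully open), set as the call begins (- or left out, the last holds). The fingers move at their own pace and stop on an object; FORCE is the grip in N (left out, the last holds). Time passes only in rows, so rows that do not move let the fingers close. It gives the time, the measured TCP pose, the force, the opening and the grip force at its end, in the units of the state.
- robot.observe(): the state, without advancing time (a new reading comes with each control period).
- eyes.get_image(name): name is "side" or "top" or "wrist"; returns (picture, depth): 480x640x3 uint8, red, green, blue; 480x640 float32, mm along the optical axis (not along the pixel's ray), 0 where there is no reading.
- eyes.camera_info(name): a dict with "fx", "fy", "cx", "cy" (pixels), "R" (3x3) and "t" (3): a world point X has camera coordinates R X + t; the wrist camera has in their place "hand_eye" (4x4, takes a point from camera to tool coordinates, whose origin is the TCP and whose axes are the flange's). Camera axes: x right, y down, z forward; pixel columns grow to the right and rows downward; lengths in mm; the calibration is good to about 2 mm. A picture is of the moment at which its call begins: read the wrist's pose just before it. camera_info takes no time and is no camera call.
- job.hand_in(): hands the job in; it is judged then, once.
Trained networks look in the newest picture that a camera, given by its name, has taken for a name from the list of things; names that differ only in an ending like _2 or _b are one class to them, and where a whole thing is asked for, a point or a joint stands for the part that bears it (a point fixed in the world has none). Each returns a list of dicts, best first, with "score" (0 to 1); they miss things now and then, are a little off and sometimes report something else, mostly with a low value. They report only what shows in the picture. A call takes as long as a camera call. They do not tell look-alikes from the thing itself.
- boxes_of(camera, query): "pixel" ([column, row] in pixels, amid what is visible of it).
The state is a dict: "time": time; "joint_positions": joint angles; "qd": joint speeds; "effort": joint torques, N m; "tcp_pos": TCP position; "ee_rot": TCP orientation; "ft_force": force on the tool from outside, world axes, zero at the start; "torque": the same for the moment, N m; "finger_gap": finger opening in mm; "finger_force": force on a finger pad.
Only numpy, scipy, OpenCV 4.12 (cv2) and the standard library are available. Lean on these libraries where they do the work, as an engineer would, in place of code of your own. Each camera call takes 0.05 s, during which the arm holds its last target. There are 200 camera calls.

## Working session

There is one attempt and no reset: what is moved stays moved. The work goes in short steps, Python scripts to look and compute and a shell command to move; the robot and the scene stay as the last step left them, time stands still between calls to the robot, and variables do not carry over. Pictures are saved under pics/ and viewed, at most 10 in all, crops included, and the job is handed in when it is done.

```bash
mkdir -p pics; ls; cat > h.py <<'E'
import numpy as np, cv2
from cell import robot, eyes, job, boxes_of
def world(cam, uv, d, s=None):
    i=eyes.camera_info(cam); u,v=uv
    p=np.array([(u-i['cx'])/i['fx']*d,(v-i['cy'])/i['fy']*d,d])
    if cam=='wrist':
        p=(np.array(i['hand_eye'])@np.r_[p,1])[:3]
        return np.array(s['ee_rot'])@p+np.array(s['tcp_pos'])
    return np.array(i['R']).T@(p-np.array(i['t']))
def cloud(cam,dep,s=None):
    v,u=np.mgrid[:480,:640]; i=eyes.camera_info(cam)
    p=np.stack([(u-i['cx'])/i['fx']*dep,(v-i['cy'])/i['fy']*dep,dep],-1)
    if cam=='wrist':
        H=np.array(i['hand_eye']); return (p@H[:3,:3].T+H[:3,3])@np.array(s['ee_rot']).T+np.array(s['tcp_pos'])
    return (p-np.array(i['t']))@np.array(i['R'])
E
python3 - <<'E'
from h import *
s=robot.observe(); print({k:np.round(v,3).tolist() for k,v in s.items()})
for c in ['top','side']:
    im,d=eyes.get_image(c); cv2.imwrite(f'pics/{c}0.png',im[:,:,::-1]); 
    for q in ['gas_block','dust_cover','cap','collet_nut','v_block','chrome_sleeve']:
        for b in boxes_of(c,q)[:4]:
            u,v=b['pixel']; dd=d[int(v),int(u)]
            print(c,q,round(b['score'],2),[int(u),int(v)],np.round(world(c,(u,v),dd)))
E
```

```text
pics
{'time': 0.0, 'joint_positions': [-1.186, 0.576, 0.025, 1.438, -0.015, 1.129, -0.057], 'qd': [0.001, -0.002, 0.0, -0.0, -0.001, -0.0, 0.001], 'effort': [0.0, -76.576, 2.251, -28.597, 0.015, 0.013, -0.0], 'tcp_pos': [304.741, 601.792, 238.469], 'ee_rot': [[-0.892, 0.452, -0.001], [0.452, 0.892, -0.001], [-0.0, -0.002, -1.0]], 'ft_force': [0.0, -0.48, -0.747], 'torque': [0.051, 0.007, 0.003], 'finger_force': 0.0, 'finger_gap': 85.245}
top gas_block 0.8 [327, 278] [516. -85.  28.]
top dust_cover 0.94 [297, 293] [488. -31.  88.]
top dust_cover 0.69 [222, 253] [556. 109.  62.]
top dust_cover 0.23 [329, 279] [516. -89.  24.]
top v_block 0.88 [405, 275] [ 527. -235.   21.]
side gas_block 0.75 [338, 282] [512.  -2.  30.]
side dust_cover 0.72 [285, 350] [560. 140.  38.]
side dust_cover 0.67 [357, 266] [487. -11.  61.]
side collet_nut 0.78 [388, 232] [ 450. -150.   10.]
side v_block 0.72 [348, 194] [ 530. -229.   17.]
side chrome_sleeve 0.64 [287, 272] [592. -13.  22.]
```

View pics/top0.png

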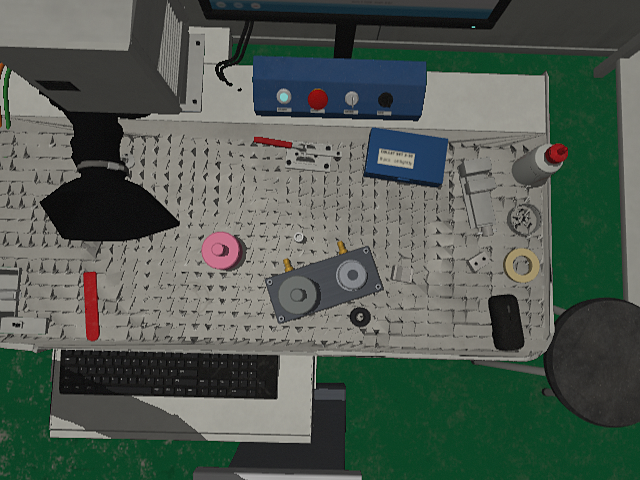

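View pics/side0.png

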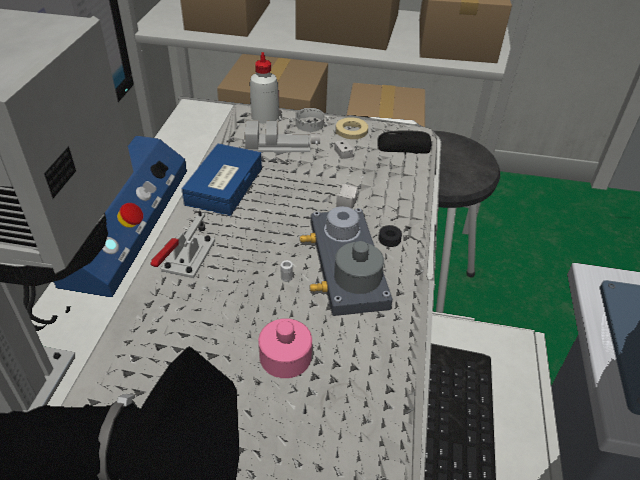

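Grey cover at top (297,293)/side (357,266) sits on the block; the pink look-alike is at top (222,253)/side (285,350). The grey one on the block fits. The bare cap is at top (351,274), the nut at (360,316), the sleeve at (299,238) and the V-block near (403,270). I'll confirm with a crop and measure.

```bash
python3 - <<'E'
from h import *
im,d=eyes.get_image('top'); P=cloud('top',d)
cv2.imwrite('pics/crop0.png',cv2.resize(im[215:335,200:420,::-1],None,fx=3.5,fy=3.5,interpolation=cv2.INTER_CUBIC))
win=np.zeros((480,640),bool); win[225:335,255:425]=1
def c(lo,hi,near,r):
    m=win&(P[...,2]>lo)&(P[...,2]<hi)&(np.hypot(P[...,0]-near[0],P[...,1]-near[1])<r)
    q=P[m]; (x,y),rad=cv2.minEnclosingCircle(q[:,:2].astype(np.float32)); return m.sum(),np.round([x,y,rad],1),np.round(q.mean(0),1)
for r in ([80,100,(488,-31),45],[58,75,(488,-31),55],[45,65,(525,-130),45]): print(c(*r))
m=win&(P[...,2]>15)&(P[...,2]<35)&(im.max(-1)<110); m=cv2.morphologyEx(m.astype(np.uint8),cv2.MORPH_OPEN,np.ones((3,3)))
n,l,st,_=cv2.connectedComponentsWithStats(m); k=1+st[1:,4].argmax()
print(st[k],cv2.minAreaRect(P[l==k][:,:2].astype(np.float32)), np.median(P[l==k][:,2]))
# small parts heights
for nme,uv in dict(nut=(360,316),sleeve=(299,238),v=(403,270),cap=(351,274),pink=(220,250)).items():
    print(nme,np.round(P[uv[1],uv[0]],0))
i=eyes.camera_info('top'); print(np.round(-np.array(i['R']).T@i['t']))
E
```

```text
(np.int64(139), array([485.6, -29.4,  11.6]), array([485.5, -29.4,  89.1]))
(np.int64(1079), array([485.4, -29.6,  35.7]), array([485.4, -29.7,  65.4]))
(np.int64(634), array([ 524.4, -129.6,   26.7]), array([ 524.3, -129.3,   55.2]))
[ 267  248  114   75 3041] ((506.5760498046875, -77.66544342041016), (91.30322265625, 210.1183624267578), 19.6685791015625) 25.299228646669505
nut [ 447. -151.   -0.]
sleeve [594. -28.  21.]
v [ 538. -230.   18.]
cap [ 526. -127.   55.]
pink [562. 113.  64.]
[497. -60. 885.]
```

View pics/crop0.png

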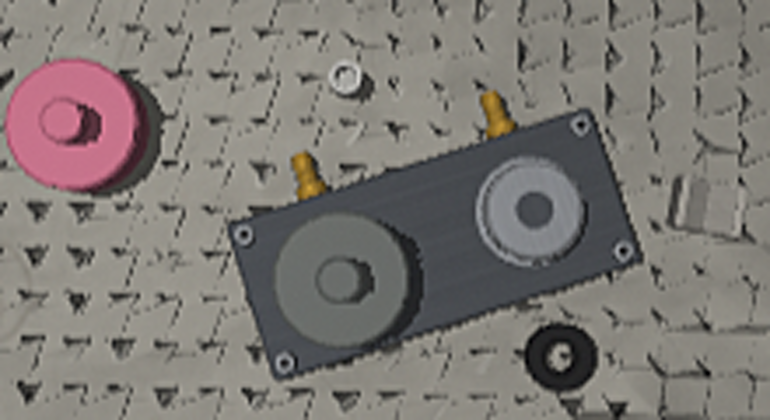

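The grey cover at crop (345,280) is the one on the block, with its axis at (485.5,-29.5) and knob top at 89 (expected 89). The block yaw is about 20°. I'll start by turning the tool so its closing line is along world x.

```bash
python3 -m handwheel '[{"spin":0.035},{"spin":0.035},{"spin":0.035},{"spin":0.035},{"spin":0.035},{"spin":0.035},{"spin":0.035},{"spin":0.035},{"spin":0.035},{"spin":0.035}]' 1
python3 -m handwheel '[{"tx":-0.35,"ty":0.1},{"tx":-0.35,"ty":0.1},{"tx":-0.35,"ty":0.1},{"tx":-0.35,"ty":0.1},{"tx":-0.35,"ty":0.1},{"tx":-0.35,"ty":0.1},{"tx":-0.35,"ty":0.1},{"tx":-0.35,"ty":0.1},{"tx":-0.35,"ty":0.1}]'; python3 -c "
from h import *
s=robot.observe();print(np.round(s['ee_rot'],3),np.round(s['joint_positions'],2))"
```

```text
[[-0.892  0.452  0.   ]
 [ 0.452  0.892  0.   ]
 [ 0.     0.    -1.   ]] [-1.19  0.58  0.02  1.44 -0.01  1.13 -0.06]validation failed for argument at $[0]...
validation failed for argument at $[0]...
```

```bash
python3 -m handwheel '[{"tx":0,"ty":0,"tz":0,"spin":0.035},{"tx":0,"ty":0,"tz":0,"spin":0.035},{"tx":0,"ty":0,"tz":0,"spin":0.035},{"tx":0,"ty":0,"tz":0,"spin":0.035},{"tx":0,"ty":0,"tz":0,"spin":0.035},{"tx":0,"ty":0,"tz":0,"spin":0.035},{"tx":0,"ty":0,"tz":0,"spin":0.035},{"tx":0,"ty":0,"tz":0,"spin":0.035},{"tx":0,"ty":0,"tz":0,"spin":0.035},{"tx":0,"ty":0,"tz":0,"spin":0.035}]' 1
```

```text
time: 1.58
tcp_pos: [304.9, 602.3, 239.3]
ee_rot: [[0.003, 1.0, -0.0], [1.0, -0.003, 0.0], [0.0, -0.0, -1.0]]
ft_force: [0.1, 0.9, -0.2]
finger_gap: 85.2
finger_force: 0.0
```

```bash
python3 -m handwheel '[{"tx":-0.35,"ty":0.1,"tz":0,"spin":0},{"tx":-0.35,"ty":0.1,"tz":0,"spin":0},{"tx":-0.35,"ty":0.1,"tz":0,"spin":0},{"tx":-0.35,"ty":0.1,"tz":0,"spin":0},{"tx":-0.35,"ty":0.1,"tz":0,"spin":0},{"tx":-0.35,"ty":0.1,"tz":0,"spin":0},{"tx":-0.35,"ty":0.1,"tz":0,"spin":0},{"tx":-0.35,"ty":0.1,"tz":0,"spin":0},{"tx":-0.35,"ty":0.1,"tz":0,"spin":0}]'
```

```text
time: 2.33
tcp_pos: [395.9, 285.8, 239.6]
ee_rot: [[-0.003, 1.0, 0.0], [1.0, 0.003, 0.001], [0.001, 0.0, -1.0]]
ft_force: [0.6, 0.6, 0.1]
finger_gap: 85.5
finger_force: 0.0
```

```bash
python3 -m handwheel '[{"tx":-0.35,"ty":0.1,"tz":0,"spin":0},{"tx":-0.35,"ty":0.1,"tz":0,"spin":0},{"tx":-0.35,"ty":0.1,"tz":0,"spin":0},{"tx":-0.35,"ty":0.1,"tz":0,"spin":0},{"tx":-0.35,"ty":0.1,"tz":0,"spin":0},{"tx":-0.35,"ty":0.1,"tz":0,"spin":0},{"tx":-0.35,"ty":0.1,"tz":0,"spin":0},{"tx":-0.35,"ty":0.1,"tz":0,"spin":0},{"tx":-0.35,"ty":0.1,"tz":0,"spin":0}]'
python3 -m handwheel '[{"tx":0,"ty":0,"tz":0,"spin":0},{"tx":0,"ty":0,"tz":0,"spin":0}]'
python3 - <<'E'
from h import *
s=robot.observe(); print(np.round(s['joint_positions'],2))
im,d=eyes.get_image('wrist'); cv2.imwrite('pics/w1.png',im[:,:,::-1]); P=cloud('wrist',d,s)
m=(P[...,2]>82)&(P[...,2]<100)&(np.hypot(P[...,0]-486,P[...,1]+30)<40); q=P[m]; print(m.sum())
if m.sum()>20: print(cv2.minEnclosingCircle(q[:,:2].astype(np.float32)),q.mean(0))
E
```

```text
time: 3.08
tcp_pos: [486.8, -29.1, 239.6]
ee_rot: [[-0.003, 1.0, 0.001], [1.0, 0.003, 0.0], [0.0, 0.001, -1.0]]
ft_force: [1.6, -0.3, 0.7]
finger_gap: 85.5
finger_force: 0.0
time: 3.25
tcp_pos: [486.8, -29.7, 239.5]
ee_rot: [[0.002, 1.0, 0.001], [1.0, -0.002, -0.001], [-0.001, 0.001, -1.0]]
ft_force: [-0.3, 0.4, 0.5]
finger_gap: 85.5
finger_force: 0.0
[-0.38  0.33  0.47  1.93 -0.18  0.93  0.17]
853
((487.6101379394531, -27.53134536743164), 11.966401100158691) [487.61052576 -26.82075917  88.06642118]
```

```bash
python3 -m handwheel '[{"tx":0.01,"ty":0,"tz":0.3,"spin":0},{"tx":0,"ty":0,"tz":0.3,"spin":0},{"tx":0,"ty":0,"tz":0.3,"spin":0},{"tx":0,"ty":0,"tz":0.3,"spin":0},{"tx":0,"ty":0,"tz":0.25,"spin":0},{"tx":0,"ty":0,"tz":0.18,"spin":0},{"tx":0,"ty":0,"tz":0,"spin":0}]'
python3 -m handwheel '[{"tx":0,"ty":0,"tz":0,"spin":0},{"tx":0,"ty":0,"tz":0,"spin":0},{"tx":0,"ty":0,"tz":0,"spin":0},{"tx":0,"ty":0,"tz":0,"spin":0},{"tx":0,"ty":0,"tz":0,"spin":0},{"tx":0,"ty":0,"tz":0,"spin":0},{"tx":0,"ty":0,"tz":0,"spin":0},{"tx":0,"ty":0,"tz":0,"spin":0}]' 0 40
```

```text
time: 3.88
tcp_pos: [484.5, -24.4, 73.5]
ee_rot: [[-0.005, 1.0, -0.005], [1.0, 0.005, 0.001], [0.001, -0.005, -1.0]]
ft_force: [0.0, -0.0, 0.1]
finger_gap: 85.6
finger_force: 0.0
time: 4.55
tcp_pos: [487.0, -26.2, 77.3]
ee_rot: [[-0.002, 1.0, 0.002], [1.0, 0.002, 0.001], [0.001, 0.002, -1.0]]
ft_force: [-2.1, 0.4, 9.6]
finger_gap: 22.3
finger_force: 38.7
```

```bash
python3 -m handwheel '[{"tx":0,"ty":0,"tz":-0.05,"spin":0},{"tx":0,"ty":0,"tz":-0.1,"spin":0},{"tx":0,"ty":0,"tz":-0.15,"spin":0},{"tx":0,"ty":0,"tz":-0.2,"spin":0},{"tx":0,"ty":0,"tz":-0.2,"spin":0},{"tx":0,"ty":0,"tz":-0.1,"spin":0},{"tx":0,"ty":0,"tz":0,"spin":0},{"tx":0,"ty":0,"tz":0,"spin":0}]'
python3 - <<'E'
from h import *
im,d=eyes.get_image('side'); cv2.imwrite('pics/s2.png',im[150:400,200:480,::-1].repeat(2,0).repeat(2,1))
E
```

```text
time: 5.22
tcp_pos: [486.6, -26.2, 156.7]
ee_rot: [[-0.003, 1.0, 0.001], [1.0, 0.003, 0.0], [0.0, 0.001, -1.0]]
ft_force: [0.2, -0.2, -2.1]
finger_gap: 22.3
finger_force: 39.5
```

View pics/s2.png

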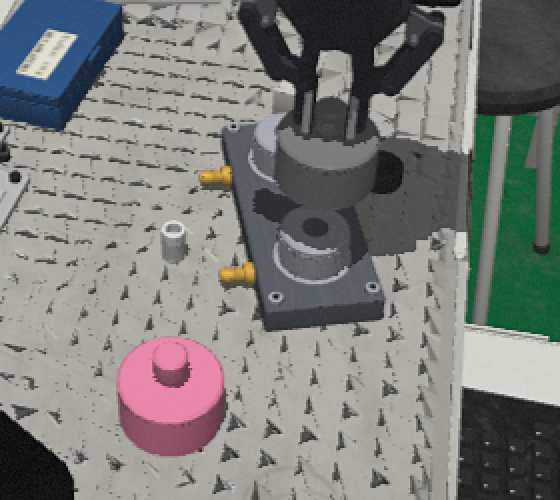

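Cover hangs upright in the gripper (crop ~(327,165)), and the cap is on its port at (313,240). Moving beside the +y end of the block.

```bash
python3 -m handwheel '[{"tx":0.2,"ty":-0.05,"tz":0,"spin":0},{"tx":0.25,"ty":-0.07,"tz":0,"spin":0},{"tx":0.25,"ty":-0.07,"tz":0,"spin":0},{"tx":0.25,"ty":-0.07,"tz":0,"spin":0},{"tx":0.2,"ty":-0.05,"tz":0,"spin":0},{"tx":0,"ty":0,"tz":0,"spin":0},{"tx":0,"ty":0,"tz":0,"spin":0}]'
python3 -m handwheel '[{"tx":0,"ty":0,"tz":0.2,"spin":0},{"tx":0,"ty":0,"tz":0.25,"spin":0},{"tx":0,"ty":0,"tz":0.25,"spin":0},{"tx":0,"ty":0,"tz":0.2,"spin":0},{"tx":0,"ty":0,"tz":0.08,"spin":0},{"tx":0,"ty":0,"tz":0,"spin":0},{"tx":0,"ty":0,"tz":0,"spin":0}]'
python3 -m handwheel '[{"tx":0,"ty":0,"tz":0.02,"spin":0},{"tx":0,"ty":0,"tz":0.02,"spin":0},{"tx":0,"ty":0,"tz":0.015,"spin":0},{"tx":0,"ty":0,"tz":0,"spin":0},{"tx":0,"ty":0,"tz":0,"spin":0}]'
```

```text
time: 5.85
tcp_pos: [454.4, 89.4, 155.4]
ee_rot: [[-0.005, 1.0, -0.002], [1.0, 0.005, -0.001], [-0.001, -0.002, -1.0]]
ft_force: [-0.4, -0.4, -1.0]
finger_gap: 22.2
finger_force: 39.4
time: 6.43
tcp_pos: [455.3, 87.6, 58.3]
ee_rot: [[-0.001, 1.0, -0.001], [1.0, 0.001, -0.001], [-0.001, -0.001, -1.0]]
ft_force: [-0.1, -0.2, -0.0]
finger_gap: 22.2
finger_force: 39.4
time: 6.85
tcp_pos: [455.4, 88.7, 53.1]
ee_rot: [[-0.003, 1.0, 0.001], [1.0, 0.003, 0.0], [0.0, 0.001, -1.0]]
ft_force: [0.2, 0.7, -1.1]
finger_gap: 22.1
finger_force: 39.4
```

```bash
python3 -m handwheel '[{"tx":0,"ty":0,"tz":0.01,"spin":0},{"tx":0,"ty":0,"tz":0,"spin":0},{"tx":0,"ty":0,"tz":0,"spin":0}]';python3 -m handwheel '[{"tx":0,"ty":0,"tz":0.01,"spin":0},{"tx":0,"ty":0,"tz":0,"spin":0},{"tx":0,"ty":0,"tz":0,"spin":0}]'
```

```text
time: 7.1
tcp_pos: [455.4, 88.7, 52.3]
ee_rot: [[-0.002, 1.0, 0.001], [1.0, 0.002, 0.0], [0.0, 0.001, -1.0]]
ft_force: [-1.5, -0.4, 8.9]
finger_gap: 22.2
finger_force: 40.3
time: 7.35
tcp_pos: [455.5, 88.7, 52.2]
ee_rot: [[-0.002, 1.0, 0.001], [1.0, 0.002, 0.001], [0.001, 0.001, -1.0]]
ft_force: [-5.6, 0.3, 25.5]
finger_gap: 22.4
finger_force: 42.0
```

```bash
python3 -m handwheel '[{"tx":0,"ty":0,"tz":-0.015,"spin":0},{"tx":0,"ty":0,"tz":0,"spin":0},{"tx":0,"ty":0,"tz":0,"spin":0},{"tx":0,"ty":0,"tz":0,"spin":0},{"tx":0,"ty":0,"tz":0,"spin":0},{"tx":0,"ty":0,"tz":0,"spin":0},{"tx":0,"ty":0,"tz":0,"spin":0}]' 1
python3 -m handwheel '[{"tx":0,"ty":0,"tz":-0.2,"spin":0},{"tx":0,"ty":0,"tz":-0.3,"spin":0},{"tx":0,"ty":0,"tz":-0.3,"spin":0},{"tx":0,"ty":0,"tz":-0.3,"spin":0},{"tx":0,"ty":0,"tz":-0.2,"spin":0},{"tx":-0.2,"ty":0.06,"tz":0,"spin":0},{"tx":-0.3,"ty":0.1,"tz":0,"spin":0},{"tx":-0.3,"ty":0.1,"tz":0,"spin":0},{"tx":-0.3,"ty":0.06,"tz":0,"spin":0},{"tx":0,"ty":0,"tz":0,"spin":0}]'
python3 -m handwheel '[{"tx":0,"ty":0,"tz":0,"spin":0},{"tx":0,"ty":0,"tz":0,"spin":0}]'
python3 - <<'E'
from h import *
s=robot.observe(); print(np.round(s['joint_positions'],2))
for cam in ['wrist','top','side']:
    im,d=eyes.get_image(cam); P=cloud(cam,d,s); cv2.imwrite(f'pics/{cam}3.png',im[:,:,::-1])
    for n,xy,lo,hi in [('cap',(487,-27),47,62),('cover',(455,88),30,47),('knob',(455,88),55,75)]:
        m=(P[...,2]>lo)&(P[...,2]<hi)&(np.hypot(P[...,0]-xy[0],P[...,1]-xy[1])<45); q=P[m]
        if m.sum()>30: print(cam,n,m.sum(),cv2.minEnclosingCircle(q[:,:2].astype(np.float32)),q.mean(0))
E
```

```text
time: 7.93
tcp_pos: [455.2, 88.5, 52.2]
ee_rot: [[-0.002, 1.0, -0.0], [1.0, 0.002, -0.0], [-0.0, -0.0, -1.0]]
ft_force: [0.4, -0.0, -0.2]
finger_gap: 85.2
finger_force: 0.0
time: 8.77
tcp_pos: [488.3, -27.7, 182.8]
ee_rot: [[0.005, 1.0, 0.002], [1.0, -0.005, -0.003], [-0.003, 0.002, -1.0]]
ft_force: [-0.9, -0.8, -0.7]
finger_gap: 85.8
finger_force: 0.0
time: 8.93
tcp_pos: [487.2, -21.0, 182.1]
ee_rot: [[-0.002, 1.0, -0.001], [1.0, 0.002, 0.0], [0.0, -0.001, -1.0]]
ft_force: [0.1, -0.3, -0.3]
finger_gap: 85.5
finger_force: 0.0
[-0.38  0.4   0.47  2.01 -0.25  0.79  0.23]
wrist cap 4686 ((489.4236755371094, -24.394201278686523), 26.747949600219727) [489.51513525 -22.6469099   54.2490178 ]
wrist cover 9203 ((455.94573974609375, 87.06925964355469), 35.99120330810547) [456.6800663   86.22405439  39.40309669]
wrist knob 1507 ((455.9757080078125, 87.11148071289062), 12.003141403198242) [456.38991167  86.71767655  62.98335125]
side cap 748 ((488.9012756347656, -22.38016700744629), 26.71904754638672) [489.0428374  -19.89972254  52.63850366]
side cover 1596 ((456.5372009277344, 87.99021911621094), 37.09605026245117) [455.58552436  95.20269253  37.83501811]
side knob 240 ((456.22503662109375, 87.7586441040039), 12.602875709533691) [455.83920335  90.39362474  61.04727127]
```

Cover stands flat (knob top at 63–64, centre (456,87.5)). Cap centre is about (489,-24), top at about 55. Descending on it.

```bash
python3 -m handwheel '[{"tx":-0.03,"ty":0.018,"tz":0.2,"spin":0},{"tx":0,"ty":0,"tz":0.3,"spin":0},{"tx":0,"ty":0,"tz":0.3,"spin":0},{"tx":0,"ty":0,"tz":0.3,"spin":0},{"tx":0,"ty":0,"tz":0.2,"spin":0},{"tx":0,"ty":0,"tz":0.1,"spin":0},{"tx":0,"ty":0,"tz":0.05,"spin":0},{"tx":0,"ty":0,"tz":0,"spin":0},{"tx":0,"ty":0,"tz":0,"spin":0}]'
python3 -m handwheel '[{"tx":0,"ty":0,"tz":0,"spin":0},{"tx":0,"ty":0,"tz":0,"spin":0},{"tx":0,"ty":0,"tz":0,"spin":0},{"tx":0,"ty":0,"tz":0,"spin":0},{"tx":0,"ty":0,"tz":0,"spin":0},{"tx":0,"ty":0,"tz":0,"spin":0}]' 0 40
python3 -c "
from h import *
s=robot.observe();print(np.round(s['torque'],3),s['joint_positions'][6])"
```

```text
time: 9.83
tcp_pos: [489.8, -24.2, 38.0]
ee_rot: [[-0.003, 1.0, 0.001], [1.0, 0.003, 0.0], [0.0, 0.001, -1.0]]
ft_force: [0.4, -0.1, 0.9]
finger_gap: 85.8
finger_force: 0.0
time: 10.33
tcp_pos: [489.9, -24.3, 38.5]
ee_rot: [[-0.002, 1.0, 0.002], [1.0, 0.002, 0.0], [0.0, 0.002, -1.0]]
ft_force: [-2.0, 0.3, 11.8]
finger_gap: 51.2
finger_force: 39.4
[0.181 0.418 0.017] 0.3854287348516727
```

```bash
cat > q.py <<'E'
from h import *
s=robot.observe();R=s['ee_rot'];print('torque',np.round(s['torque'],3),'j7',round(s['joint_positions'][6],3),'yaw',round(float(np.arctan2(R[1][1],R[0][1])),3))
E
python3 -m handwheel '[{"tx":0,"ty":0,"tz":-0.005,"spin":0},{"tx":0,"ty":0,"tz":0,"spin":0},{"tx":0,"ty":0,"tz":0,"spin":0.02},{"tx":0,"ty":0,"tz":0,"spin":0.02},{"tx":0,"ty":0,"tz":0,"spin":0.01},{"tx":0,"ty":0,"tz":0,"spin":0}]'; python3 q.py
python3 -m handwheel '[{"tx":0,"ty":0,"tz":0,"spin":0.02},{"tx":0,"ty":0,"tz":0,"spin":0.02},{"tx":0,"ty":0,"tz":0,"spin":0.01},{"tx":0,"ty":0,"tz":0,"spin":0},{"tx":0,"ty":0,"tz":0,"spin":0}]'; python3 q.py
```

```text
time: 10.83
tcp_pos: [490.1, -24.5, 38.6]
ee_rot: [[0.156, 0.988, 0.002], [0.988, -0.156, -0.0], [0.0, 0.002, -1.0]]
ft_force: [-0.4, 0.1, 7.8]
finger_gap: 51.1
finger_force: 42.4
torque [-0.029  0.061 -0.106] j7 0.285 yaw -0.157
time: 11.25
tcp_pos: [490.3, -24.0, 38.5]
ee_rot: [[0.305, 0.952, 0.002], [0.952, -0.305, 0.0], [0.001, 0.002, -1.0]]
ft_force: [0.8, 0.4, 7.0]
finger_gap: 50.7
finger_force: 41.2
torque [ 0.157 -0.183  0.893] j7 0.187 yaw -0.31
```

```bash
python3 -m handwheel '[{"tx":0,"ty":0,"tz":0,"spin":0.01},{"tx":0,"ty":0,"tz":0,"spin":0},{"tx":0,"ty":0,"tz":0,"spin":0}]'; python3 q.py
```

```text
time: 11.5
tcp_pos: [490.1, -24.7, 38.5]
ee_rot: [[0.335, 0.942, 0.002], [0.942, -0.335, -0.001], [0.0, 0.002, -1.0]]
ft_force: [-1.1, -1.3, 6.9]
finger_gap: 50.3
finger_force: 40.5
torque [-0.397  0.062  0.869] j7 0.167 yaw -0.341
```

Clockwise hits a stop: torque saturates at 0.87 N·m with the pads slipping, against 0.1 when free. Now the other way, about 1.6 rad from here.

```bash
python3 -m handwheel '[{"tx":0,"ty":0,"tz":0,"spin":-0.02},{"tx":0,"ty":0,"tz":0,"spin":-0.03},{"tx":0,"ty":0,"tz":0,"spin":-0.03},{"tx":0,"ty":0,"tz":0,"spin":-0.03},{"tx":0,"ty":0,"tz":0,"spin":-0.03},{"tx":0,"ty":0,"tz":0,"spin":-0.03},{"tx":0,"ty":0,"tz":0,"spin":-0.03},{"tx":0,"ty":0,"tz":0,"spin":-0.03},{"tx":0,"ty":0,"tz":0,"spin":-0.02},{"tx":0,"ty":0,"tz":0,"spin":0}]'; python3 q.py
```

```text
time: 12.33
tcp_pos: [490.0, -24.6, 38.5]
ee_rot: [[-0.432, 0.902, 0.002], [0.902, 0.432, 0.0], [-0.001, 0.002, -1.0]]
ft_force: [-0.5, -0.8, 6.0]
finger_gap: 51.0
finger_force: 41.2
torque [-0.035  0.08   0.075] j7 0.662 yaw 0.446
```

Turns freely counterclockwise, so the thread is right-hand. Continuing to ~1.35 rad.

```bash
python3 -m handwheel '[{"tx":0,"ty":0,"tz":0,"spin":-0.03},{"tx":0,"ty":0,"tz":0,"spin":-0.03},{"tx":0,"ty":0,"tz":0,"spin":-0.03},{"tx":0,"ty":0,"tz":0,"spin":-0.03},{"tx":0,"ty":0,"tz":0,"spin":-0.03},{"tx":0,"ty":0,"tz":0,"spin":-0.03},{"tx":0,"ty":0,"tz":0,"spin":-0.03},{"tx":0,"ty":0,"tz":0,"spin":-0.03},{"tx":0,"ty":0,"tz":0,"spin":-0.02},{"tx":0,"ty":0,"tz":0,"spin":0}]'; python3 q.py
python3 -m handwheel '[{"tx":0,"ty":0,"tz":-0.02,"spin":0},{"tx":0,"ty":0,"tz":-0.02,"spin":0},{"tx":0,"ty":0,"tz":0,"spin":0}]'; python3 q.py
```

```text
time: 13.17
tcp_pos: [490.0, -24.6, 38.4]
ee_rot: [[-0.953, 0.303, 0.002], [0.303, 0.953, -0.0], [-0.002, 0.0, -1.0]]
ft_force: [0.2, -0.8, 6.6]
finger_gap: 51.2
finger_force: 41.2
torque [-0.036 -0.008  0.044] j7 1.168 yaw 1.263
time: 13.42
tcp_pos: [489.3, -24.5, 42.1]
ee_rot: [[-0.952, 0.307, 0.0], [0.307, 0.952, -0.0], [-0.0, -0.0, -1.0]]
ft_force: [-0.1, -0.2, -0.9]
finger_gap: 50.8
finger_force: 41.7
torque [-0.012 -0.045  0.012] j7 1.165 yaw 1.259
```

Up 3.7 mm with no resistance (only the cap's weight, 0.8 N): it is unlocked. Lifting straight.

```bash
python3 -m handwheel '[{"tx":0,"ty":0,"tz":-0.05,"spin":0},{"tx":0,"ty":0,"tz":-0.1,"spin":0},{"tx":0,"ty":0,"tz":-0.1,"spin":0},{"tx":0,"ty":0,"tz":-0.15,"spin":0},{"tx":0,"ty":0,"tz":-0.15,"spin":0},{"tx":0,"ty":0,"tz":-0.15,"spin":0},{"tx":0,"ty":0,"tz":-0.1,"spin":0},{"tx":0,"ty":0,"tz":0,"spin":0},{"tx":0,"ty":0,"tz":0,"spin":0},{"tx":0,"ty":0,"tz":0,"spin":0}]'
python3 -m handwheel '[{"tx":0,"ty":0,"tz":0,"spin":0},{"tx":0,"ty":0,"tz":0,"spin":0},{"tx":0,"ty":0,"tz":0,"spin":0},{"tx":0,"ty":0,"tz":0,"spin":0},{"tx":0,"ty":0,"tz":0,"spin":0}]'
python3 - <<'E'
from h import *
im,d=eyes.get_image('side'); cv2.imwrite('pics/s4.png',im[150:400,200:480,::-1].repeat(2,0).repeat(2,1))
E
```

```text
time: 14.25
tcp_pos: [488.9, -24.3, 121.4]
ee_rot: [[-0.952, 0.307, -0.001], [0.307, 0.952, -0.0], [0.001, -0.0, -1.0]]
ft_force: [-0.5, 0.1, -0.8]
finger_gap: 50.8
finger_force: 41.8
time: 14.67
tcp_pos: [489.2, -24.4, 121.6]
ee_rot: [[-0.952, 0.307, -0.0], [0.307, 0.952, -0.0], [0.0, -0.0, -1.0]]
ft_force: [0.0, -0.2, -1.6]
finger_gap: 51.1
finger_force: 41.8
```

View pics/s4.png

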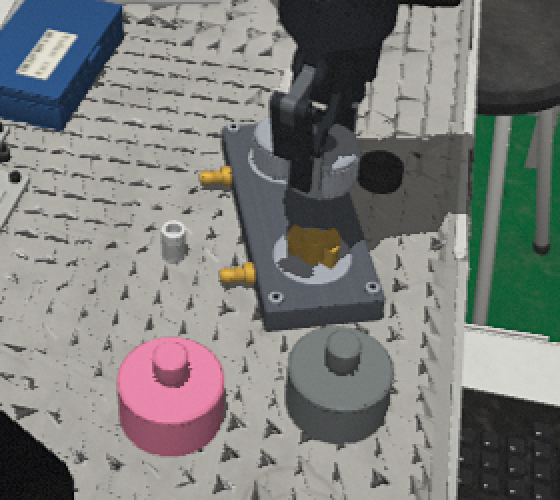

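The cap is held upright at crop (325,160), the bare brass neck shows at (315,245), and the cover stands at (340,385). The nut, sleeve and other cap look unmoved. Lifted about 83 mm.

```bash
python3 -c "
from cell import job; print(job.hand_in())"
```

```text
the job is handed in; nothing more can be done
None
```

The job is handed in: the dust cover stands rim down beside the block, the port proved right-hand (loosens counterclockwise), and the cap is held upright about 83 mm above its port; no verdict was returned.

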